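# Index the valve fixture's tailstock up to the valve

### The arm

A 7-joint arm with a two-finger parallel gripper is mounted at the origin on the work surface. World frame = base frame: x ahead of the robot, y to its left, z up, the work surface at z = 0. Lengths are in m, angles in rad, forces in N, time in s.
With the tool pointing down it reaches from about 0.4 to 0.85 m from the base axis. Payload 10.4 kg.
Tool frame: the origin (TCP) lies midway between the tips of the shut fingers; the grasp point (between the pads) lies hold_point_z behind it (hold_point_z is the distance from the TCP to the grasp point, in m); z points along the fingers, y is the direction in which the jaws open and shut (so a half turn about z gives the same grasp; the last joint's range is limited). The gripper opens to 87 mm and grips with 3 to 60 N. Pads are 19 mm wide; open, the fingers measure 117 mm over their backs; the gripper's body (75 mm by 190 mm) begins 51 mm behind the grasp point.
Start: joints at [1.186, 0.332, -0.065, 1.46, 0.022, 1.35, -0.088], TCP at [0.221, -0.585, 0.223] pointing down, gripper open.
Joint ranges: [-2.6, 2.6], [-0.5, 2.12], [-1.47, 1.34], [0.16, 2.42], [-1.27, 4.41], [0.06, 2.06], [-2.6, 2.6]. Speed limits (rad/s): [2.22, 2.22, 2.79, 2.79, 3.14, 3.14, 3.14].

### API

Orientations are given as a 3x3 rotation matrix whose columns are the frame's x, y, z axes.
In Python, from plant import read_state, snapshot, hand_in, hold_point_z gives the robot as it stands. The module is installed in compiled form; this text tells all that it offers.
- The arm moves only by the tool play_rows, never from a script. Its argument "rows" is a list of rows, each a list of 4 numbers: the shift along the tool's x, y, z in cm, then the turn about the tool's z in rad. In form: [[tx, ty, tz, roll], ...]. A call has 1 to 12 rows; each row shifts and turns the pose as measured when the row begins, along the tool's axes as they then stand; what a row does not reach is not made up. A row lasts 1/12 s, in which the tool goes at most 41.7 mm and 7.16 degrees, less where a joint would pass 70% of its speed; a pose out of reach is approached as far as the arm can. A call is refused whole if a number of a shift passes 4.17 or a number of a turn 0.125, either way. A call with a gripper value outside its range is refused whole. "jaw" is the opening, from 0 (shut) to 1 (fully open), set as the call begins (left out, the last holds). The fingers move at their own pace and stop on an object; "squeeze" is the grip in N (left out, the last holds). Time passes only in rows, so rows that do not move let the fingers close. It gives the time, the measured TCP pose, the force and the opening at its end, in the units of the state.
- read_state(): the state, without advancing time (a new reading comes with each control period).
- snapshot(name): name is "scene" or "top" or "wrist"; returns a dict with "pixels" (420x560x3 uint8, red, green, blue), "depth" (420x560 float32, m along the optical axis (not along the pixel's ray), 0 where there is no reading), "mtx" (3x3 intrinsics, pixels), "T" (4x4, takes a point from camera to world coordinates). Camera axes: x right, y down, z forward; pixel columns grow to the right and rows downward; lengths in m; the calibration is good to about 2 mm. A picture is of the moment at which its call begins.
- hand_in(): hands the job in, once; it reports no verdict.
The state is a dict: "t": time; "qpos": joint angles; "joint_vel": joint speeds; "tau": joint torques, N m; "eef_pos": TCP position; "orientation": TCP orientation; "contact_force": force on the tool from outside, world axes, zero at the start; "ft_torque": the same for the moment, N m; "opening": opening from 0.0 (shut) to 1.0 (fully open).
Only numpy, scipy, OpenCV 4.12 (cv2) and the standard library are available. Lean on these libraries where they do the work, as an engineer would, in place of code of your own. Each camera call takes 0.05 s, during which the arm holds its last target. There are 200 camera calls.

### The job

Push the blue post of the tailstock with the fingertips, along its rails towards the valve in the bed in front of it and on past the earlier notches, until the red index pin drops into the last notch of the yellow bar that still leaves the brass pad clear of the valve's flange, and leave it seated there. Only push on the post: do not grip the tailstock, its spindle or its pin, do not let the pad bump the valve, and leave both valves, the spanner, the grease tin and the stud where they are.

Things in the scene. Friction and masses are not known exactly. Their poses are not given: they have to be found in the camera images.
- fixture: Assembly fixture: brown board 300 x 460 x 20 mm, fixed to the table. Origin on the table, on the rails' centre line; +y runs along the rails from tailstock to head plate, +x across, z up. At x = 0: two guide rails with the tailstock, then the working bed (two dark chock bars, y 35 to 200 mm), then the blue head plate. A waiting bed without head plate is parallel at x = 150 mm.
- first_notch (a point): First notch of the yellow index bar, at its middle on the bar's top (46 mm above the table). The bar, 16 mm wide, runs beside the rails at fixture x = 70 mm. It has four notches, 11 mm wide, at fixture y = -38 (this one), -13, 12 and 37 mm; a small white line on the board marks each.
- tailstock (a joint): Travel of the tailstock along the fixture's +y in m; starts between 0 and 0.03. Its pin is centred in the four notches at 0.060, 0.085, 0.110 and 0.135. It rubs with about 3 N and stays where it is left. When the pin comes within about 5 mm of a notch centre it falls in and draws the tailstock to the centre (the push dips); pushing it out takes about 8 to 12 N.
- index_pin (a joint): Drop of the sprung index pin in m: 0 while it rides on top of the bar, about 0.003 when it is seated in a notch. Its red knob (25 mm across) sits on the +x side of the tailstock, 70 mm from the rail centre line and 30 mm ahead (+y) of the push face.
- push_face (a point): Middle of the flat rear (-y) face of the tailstock's blue post, 140 mm above the table: push here towards +y. Post 100 mm wide (x), 32 mm thick (y), top 165 mm above the table. Below, a hex spindle end sticks out 24 mm rearwards (top 92 mm above the table) and the grey foot 30 mm (top 54 mm). Nothing stands behind the post above 95 mm.
- pad_face (a point): Middle of the front (+y) face of the brass spindle pad, 42 mm across, 77.5 mm above the table: the foremost part of the tailstock, 72 mm ahead of the push face. At travel q it is at y = q - 0.056 m in the fixture's frame.
- bed_head (a point): Point on the face of the blue head plate, on the bore axis of a valve in the working bed (fixture x = 0, y = 200 mm, 77.5 mm above the table). The valve in the working bed has its rear flange within 4 mm of this face.
- short_valve: Silver ball valve, loose, 3.6 kg, 125 mm long, flanges 115 mm across, top 155 mm above the table. Lies in the working or the waiting bed, bore along the fixture's y. Origin at the lowest point of its head-side (+y) flange face, 20 mm above the table. If in the working bed, the last notch clear of it is the one at 0.110 (pad about 19 mm short of the flange).
- short_flange (a point): Centre of the -y (tailstock side) flange face of the silver valve.
- long_valve: Ochre globe valve body without bonnet, loose, 4.6 kg, 160 mm long, flanges 115 mm across, top 153 mm above the table. Lies in the other bed. Origin at the lowest point of its head-side (+y) flange face, 20 mm above the table. If in the working bed, the last notch clear of it is the one at 0.085 (pad about 9 mm short of the flange).
- long_flange (a point): Centre of the -y (tailstock side) flange face of the ochre valve.
- spanner: Steel open-ended spanner, 170 mm long, lying on the board beside the yellow bar (x about 155 mm, y about -100 mm in the fixture's frame). Leave alone.
- grease_tin: Jar with a green label and black lid, 72 mm across, 85 mm high, standing on the table to the robot's right. Origin at the centre of its underside. Leave alone.
- stud: M16 stud 110 mm long with two nuts, lying on the table to the robot's right. Origin at mid length, on the table. Leave alone.
Things that resemble listed ones, but are neither listed nor needed, are in the scene too. Leave any purple look-alike of the long_valve alone. What is shaped like the short_valve but black is not meant.

How it is judged:
At the end, for the whole second after the job is handed in: The tailstock rests with its index pin dropped (more than 2 mm) in the right notch: travel within 3 mm of 0.110 m if the silver valve is in the working bed, within 3 mm of 0.085 m if the ochre one is (value of joint index_pin above 0.002 m and velocity of joint tailstock between -0.005 and 0.005 m/s and ((horizontal distance between short_valve and bed_head below 0.02 m and value of joint tailstock between 0.107 and 0.113 m) or (horizontal distance between long_valve and bed_head below 0.02 m and value of joint tailstock between 0.082 and 0.088 m))); the robot touches nothing.
It fails at once if the tailstock bumps the valve (contact force between tailstock and short_valve above 2 N or contact force between tailstock and long_valve above 2 N).
It fails at once if the tailstock is gripped: fingers press its front and rear at once (contact force between the fingers and tailstock_c0 above 1 N and contact force between the fingers and tailstock_c1 above 1 N).
It fails at once if something other than the fingers on the post works the tailstock: the spindle end or the index pin is gripped or pressed, or the arm or the gripper's body pushes (contact force between the fingers and tailstock_c7 above 3 N or contact force between the fingers and index_pin above 3 N or contact force between the arm and tailstock above 3 N).
It fails at once if a valve is moved more than 5 mm (distance of any of short_valve, long_valve from where it was at the start of the episode above 0.005 m).
It fails at once if the spanner, grease tin or stud is moved more than 10 mm (distance of any of spanner, grease_tin, stud from where it was at the start of the episode above 0.01 m).
It also fails if it takes over 43 s, if anything falls off the work surface, if the arm or the gripper's body presses on something with over 40 N, if the wrist force passes 120 N, or if a joint passes its speed limit or range.

## Working session

There is one attempt and no reset: what is moved stays moved. The work goes in short steps, Python scripts to look and compute and a tool call to move; the robot and the scene stay as the last step left them, time stands still between calls to the robot, and variables do not carry over. Pictures are saved under pics/ and viewed, about 8 in all and at most 12, crops included, and the job is handed in when it is done.

Besides the shell and the picture viewer there is one more tool, called after ">>>" by a JSON object that holds its "op" and its "data", one argument or row to a line. play_rows: Moves the arm, as the interface text tells. Its arguments: {"type":"object","properties":{"rows":{"type":"array"},"jaw":{"type":"number"},"squeeze":{"type":"number"}},"required":["rows"]}

```bash
mkdir -p pics; python3 - <<'E'
from plant import *
import cv2,numpy as np
s=read_state();print(s['t'],s['eef_pos'],np.round(s['orientation'],3),s['contact_force'],s['opening'],hold_point_z)
for n in('scene','top'):
    d=snapshot(n);np.savez(f'{n}0.npz',**d);cv2.imwrite(f'pics/{n}0.png',d['pixels'][...,::-1]);print(np.round(d['T'],3),d['mtx'])
E
```

```text
0.0 [ 0.22108635 -0.58418122  0.22180661] [[ 0.935  0.354 -0.001]
 [ 0.354 -0.935  0.001]
 [-0.    -0.001 -1.   ]] [ 0.24886938 -0.29992768 -0.12679098] 0.9988598613912325 0.0187
[[-0.855  0.444 -0.268  0.946]
 [ 0.519  0.722 -0.458  0.643]
 [-0.01  -0.531 -0.847  1.289]
 [ 0.     0.     0.     1.   ]] [[540.89367096   0.         287.93266248]
 [  0.         540.89367096 217.3981917 ]
 [  0.           0.           1.        ]]
[[-0.008 -0.996  0.094  0.472]
 [-1.     0.01   0.028 -0.014]
 [-0.029 -0.094 -0.995  1.323]
 [ 0.     0.     0.     1.   ]] [[465.04662836   0.         284.45732232]
 [  0.         465.04662836 206.00306419]
 [  0.           0.           1.        ]]
```

View pics/scene0.png

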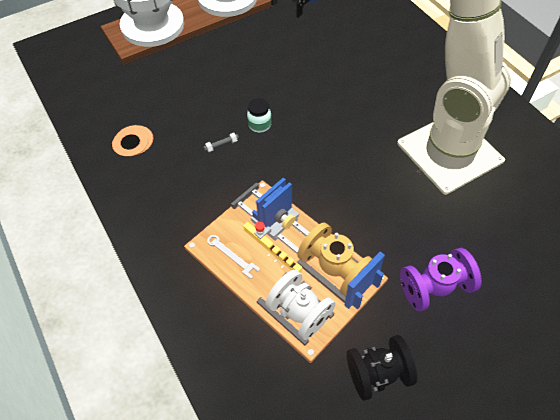

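View pics/top0.png

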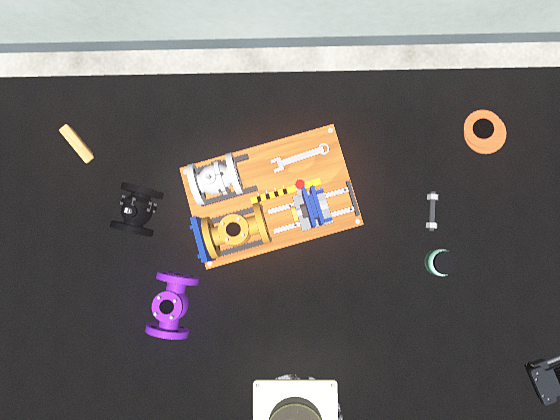

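The fixture (top view, board about px 180–362 × 125–270) has the ochre valve at (232,229) in the bed with the blue head plate (200,238). The silver valve at (213,178) is in the waiting bed, which has no head plate. The purple body (168,305) and black valve (137,210) are look-alikes standing off the board. So the target notch should be 0.085; I'll confirm that in a crop and measure.

```bash
cat > h.py <<'E'
import numpy as np,cv2
def cloud(d):
    v,u=np.mgrid[:420,:560];z=d['depth'];K=d['mtx']
    P=np.stack([(u-K[0,2])/K[0,0]*z,(v-K[1,2])/K[1,1]*z,z],-1)
    return P@d['T'][:3,:3].T+d['T'][:3,3]
def ray(d,uv,h):
    uv=np.atleast_2d(uv).astype(float);K=d['mtx']
    r=np.c_[(uv-K[[0,1],[2,2]])/K[0,0],np.ones(len(uv))]@d['T'][:3,:3].T
    o=d['T'][:3,3];return o+r*((h-o[2])/r[:,2])[:,None]
def hsv(d): return cv2.cvtColor(d['pixels'],cv2.COLOR_RGB2HSV)
E
python3 - <<'E'
from h import *
for n in('top','scene'):
    d=dict(np.load(f'{n}0.npz'));P=cloud(d);H=hsv(d)
    c=lambda lo,hi:cv2.inRange(H,lo,hi)>0
    blue=c((105,120,50),(125,255,255));red=c((0,180,100),(4,255,255))|c((174,180,100),(180,255,255));yel=c((22,180,120),(32,255,255));woo=c((8,60,100),(20,190,255))
    def rect(m,h0,h1,nm):
        m=m&(P[...,2]>h0)&(P[...,2]<h1)&(d['depth']>0)
        k,l,st,_=cv2.connectedComponentsWithStats(m.astype(np.uint8))
        for i in range(1,k):
            if st[i,4]>25:
                q=P[l==i];r=cv2.minAreaRect((q[:,:2]*1000).astype(np.float32))
                print(n,nm,st[i],np.round(r[0],1),np.round(r[1],1),round(r[2],1),'z',np.round(np.median(q[:,2]),3))
    rect(blue,.155,.18,'bluetop');rect(blue,.08,.155,'bluelow');rect(red,.04,.12,'red');rect(yel,.035,.06,'yellow');rect(woo,.01,.03,'board')
d=dict(np.load('top0.npz'));cv2.imwrite('pics/crop.png',cv2.resize(d['pixels'][115:280,170:375,::-1],None,fx=3.8,fy=3.6,interpolation=2))
E
```

```text
top bluetop [302 186  23  41 326] [581.2 -53. ] [98.6 31.2] 15.6 z 0.164
top bluelow [190 217  22  46 306] [498.6 247.5] [118.6  33. ] 16.1 z 0.144
top board [ 179  125  172   94 5728] [680.3  78.8] [184.8 460.7] 15.4 z 0.02
top board [194 156  31  12 109] [724.7 236.3] [14.6 89.5] 15.4 z 0.02
top board [205 193  17   7  48] [624.3 225.7] [45.6 16.9] 85.9 z 0.019
top board [ 204  192  160   78 2553] [547.7  41.6] [140.5 458.4] 15.4 z 0.02
top board [326 192  27  21 349] [ 604.8 -130.7] [41.4 65.1] 15.2 z 0.02
top board [243 213  12   5  32] [570.  124.1] [ 8.2 31.5] 13.7 z 0.02
top board [246 234  16  10  69] [504.2 112.1] [15.4 43.3] 15.9 z 0.019
top board [220 244  13   7  57] [483.1 188.6] [15.1 35.1] 14.2 z 0.02
scene bluetop [257 178  34  31 376] [582.4 -48.6] [99.7 35.3] 16.5 z 0.163
scene bluelow [264 187  28  32 348] [578.7 -34.2] [98.4  6.1] 15.9 z 0.126
scene bluelow [254 199  12  18  73] [629.6 -49.6] [28.8 35.7] 40.8 z 0.137
scene bluelow [348 252  36  48 611] [500.1 251.8] [121.4  32.8] 16.1 z 0.137
scene board [171   0  51  38 564] [ 379.6 -949.5] [206.  168.5] 70.3 z 0.027
scene board [251   0  20   9  56] [ 153.8 -893.3] [34. 81.] 88.5 z 0.027
scene board [101  19  43  40 457] [ 660.4 -979.4] [ 85.8 204. ] 2.8 z 0.027
scene board [257 181  14  14  94] [ 554.3 -172.4] [37.4 40.3] 15.0 z 0.019
scene board [243 194  15  16 136] [ 604.8 -140.1] [39.5 43.4] 13.8 z 0.02
scene board [292 204  26  28 256] [512.6 -25.4] [37.4 96.2] 13.4 z 0.019
scene board [ 184  206  204  156 7052] [627.6  66.8] [300.7 463.3] 15.8 z 0.02
scene board [280 224  26  24 278] [561.   13.6] [40.5 68.4] 16.4 z 0.02
scene board [265 234  34  30 225] [606.6  27.6] [ 23.7 118. ] 15.7 z 0.02
scene board [352 251  11  11  48] [454.2 153.8] [15.9 33.1] 12.1 z 0.02
scene board [306 256  38  34 306] [546.7 152.4] [ 34.4 112.6] 14.0 z 0.02
scene board [285 318  17  12  73] [695.2 224.4] [18.2 40.7] 31.0 z 0.021
```

View pics/crop.png

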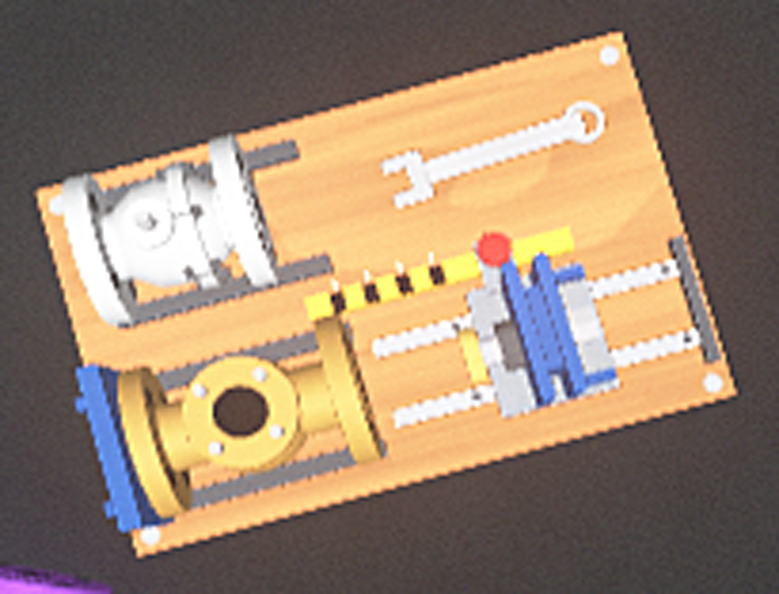

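The crop confirms it: the ochre valve (crop 240,410) sits against the blue head plate (100,450), so the target is 0.085. The red knob (493,249) is still behind the first notch (437,273). Next I'll fix the fixture frame from the notches.

```bash
python3 - <<'E'
from h import *
d=dict(np.load('top0.npz'));H=hsv(d)
a=np.deg2rad(15.6);X=np.array([np.cos(a),np.sin(a)]);Y=np.array([-np.sin(a),np.cos(a)])
roi=np.zeros((420,560),np.uint8);roi[180:205,252:292]=1
m=((H[...,2]<70)&(roi>0)).astype(np.uint8);k,l,st,c=cv2.connectedComponentsWithStats(m)
O=[]
for i in range(1,k):
    if st[i,4]>=6:
        p=ray(d,c[i],.044)[0];print(c[i],st[i,4],np.round(p*1000,1),'proj x,y',np.round([p[:2]@X*1000,p[:2]@Y*1000],1))
r=(cv2.inRange(H,(0,170,150),(6,255,255))|cv2.inRange(H,(172,170,150),(180,255,255)));r[:,:290]=0;r[:,312:]=0
k,l,st,c=cv2.connectedComponentsWithStats(r);i=1+np.argmax(st[1:,4])
z=np.median(cloud(d)[l==i][:,2]);p=ray(d,c[i],z)[0];print('red',c[i],st[i],z,np.round(p,4),p[:2]@X*1000,p[:2]@Y*1000)
for p in([.5812,-.053],[.5824,-.0486]):print('post',np.array(p)@X*1000,np.array(p)@Y*1000)
E
```

```text
red [296.66666667 183.88888889] [296 180   3   8   9] 0.1019890898226401 [ 0.6456 -0.0126  0.102 ] 618.4563109140615 -185.7724485353926
post 545.53733333019 -207.34381578186833
post 547.8763756210543 -203.42860427269693
```

>>> {"op": "play_rows", "data": {
  "rows": [
    [0,0,0,0.09],
    [3.5,-2,0,0],
    [3.5,-2,0,0],
    [3.5,-2,0,0],
    [3.5,-2,0,0],
    [3.5,-2,0,0],
    [3.5,-2,0,0],
    [3.5,-2,0,0],
    [3.5,-2,0,0]
  ],
  "jaw": 0
}}

```text
t: 0.85
eef_pos: [0.4467, -0.3553, 0.2166]
orientation: [[0.97, 0.244, -0.009], [0.244, -0.97, 0.003], [-0.008, -0.005, -1.0]]
contact_force: [1.4, 0.4, -0.8]
opening: 0.404
```

>>> {"op": "play_rows", "data": {
  "rows": [
    [2.6,-2.4,0,-0.025],
    [2.6,-2.4,0,0],
    [2.6,-2.4,0,0],
    [2.6,-2.4,0,0],
    [2.6,-2.4,0,0],
    [2.6,-2.4,0,0],
    [2.6,-2.4,0,0],
    [1.5,-1.5,0,0],
    [0,0,0,0],
    [0,0,0,0]
  ]
}}

```text
t: 1.68
eef_pos: [0.5958, -0.1019, 0.2123]
orientation: [[0.959, 0.283, -0.013], [0.283, -0.959, 0.009], [-0.01, -0.013, -1.0]]
contact_force: [0.1, -0.9, 0.2]
opening: 0.004
```

```bash
python3 - <<'E'
from h import *
d=dict(np.load('top0.npz'));H=hsv(d)
a=np.deg2rad(15.6);X=np.array([np.cos(a),np.sin(a)]);Y=np.array([-np.sin(a),np.cos(a)])
# brightness profile along bar at fixture x=70 from post centreline 546.5
xs=546.5+70;s=np.arange(-260,-80,2.5)
P=np.c_[(xs*X+s[:,None]*Y)/1000,np.full(len(s),.046)]
T=np.linalg.inv(d['T']);q=P@T[:3,:3].T+T[:3,3];uv=(q@d['mtx'].T);uv=uv[:,:2]/uv[:,2:]
g=d['pixels'].astype(np.float32)
v=cv2.remap(g,uv[None,:,0].astype(np.float32),uv[None,:,1].astype(np.float32),1)[0]
for a_,b,c in zip(s,uv.round(1),v.astype(int)):print(a_,b,c,end=' ; ')
E
```

```text
-260.0 [322.7 180. ] [252 203 132] ; -257.5 [321.8 180.2] [252 205 136] ; -255.0 [320.9 180.5] [253 205 139] ; -252.5 [320.1 180.7] [254 235 128] ; -250.0 [319.2 181. ] [255 252 120] ; -247.5 [318.3 181.2] [255 253 119] ; -245.0 [317.5 181.5] [255 253 120] ; -242.5 [316.6 181.7] [255 253 120] ; -240.0 [315.7 182. ] [255 253 120] ; -237.5 [314.9 182.2] [255 253 120] ; -235.0 [314.  182.5] [255 253 121] ; -232.5 [313.1 182.7] [255 254 122] ; -230.0 [312.3 183. ] [255 254 120] ; -227.5 [311.4 183.2] [255 253 114] ; -225.0 [310.5 183.5] [255 254 116] ; -222.5 [309.7 183.7] [255 254 118] ; -220.0 [308.8 184. ] [255 253 120] ; -217.5 [307.9 184.2] [255 253 121] ; -215.0 [307.1 184.5] [255 253 120] ; -212.5 [306.2 184.7] [255 254 119] ; -210.0 [305.3 185. ] [255 255 105] ; -207.5 [304.5 185.2] [242 212 150] ; -205.0 [303.6 185.5] [234 144 149] ; -202.5 [302.7 185.7] [255  92  80] ; -200.0 [301.9 186. ] [255 108  94] ; -197.5 [301.  186.2] [255 114  98] ; -195.0 [300.1 186.5] [255 109  95] ; -192.5 [299.3 186.7] [255 107  92] ; -190.0 [298.4 187. ] [255  91  77] ; -187.5 [297.5 187.2] [247  
[... 831 characters left out ...]
193. ] [186 161  80] ; -127.5 [276.7 193.3] [96 63 59] ; -125.0 [275.8 193.5] [91 63 61] ; -122.5 [275.  193.8] [84 56 56] ; -120.0 [274.1 194. ] [225 168  77] ; -117.5 [273.2 194.3] [252 242 118] ; -115.0 [272.4 194.5] [255 255 124] ; -112.5 [271.5 194.8] [255 255 122] ; -110.0 [270.6 195. ] [255 255 125] ; -107.5 [269.8 195.3] [250 236 117] ; -105.0 [268.9 195.5] [214 160  77] ; -102.5 [268.  195.8] [93 64 61] ; -100.0 [267.2 196. ] [95 66 64] ; -97.5 [266.3 196.3] [83 54 60] ; -95.0 [265.4 196.5] [178 162  87] ; -92.5 [264.6 196.8] [255 253 118] ; -90.0 [263.7 197. ] [255 254 122] ; -87.5 [262.8 197.3] [255 254 124] ; -85.0 [262.  197.5] [255 255 123] ; -82.5 [261.1 197.8] [255 255 130] ;
```

Fixture y = 0 lies at s ≈ -112 mm along the rails, the push face is at about -221.5, and q starts at about 0.018. The tool is on the centreline at s ≈ -258, so I can descend behind the post.

>>> {"op": "play_rows", "data": {
  "rows": [
    [0,0.8,0,0.014],
    [0,0,2,0],
    [0,0,2,0],
    [0,0,2,0],
    [0,0,1.5,0],
    [0,0,0.7,0],
    [0,0,0,0],
    [0,0,0,0]
  ]
}}

```text
t: 2.35
eef_pos: [0.5943, -0.1247, 0.1271]
orientation: [[0.968, 0.25, -0.014], [0.25, -0.968, 0.003], [-0.013, -0.007, -1.0]]
contact_force: [1.1, -0.1, -0.2]
opening: 0.007
```

```bash
python3 - <<'E'
from plant import *
from h import *
s=read_state();print(s['eef_pos'],s['contact_force'])
d=snapshot('scene');cv2.imwrite('pics/s1.png',cv2.resize(d['pixels'][130:310,170:400,::-1],None,fx=3.4,fy=3.3,interpolation=2))
E
```

```text
[ 0.59434091 -0.12470087  0.12713644] [ 1.08351691 -0.11988014 -0.15844698]
```

View pics/s1.png

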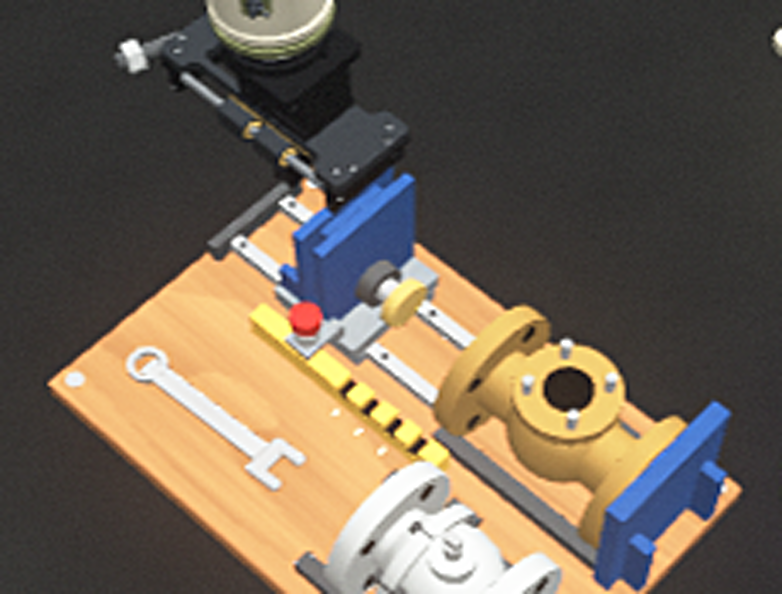

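The tool hangs behind the post (crop 340,190) and everything is undisturbed. Next I approach to contact.

>>> {"op": "play_rows", "data": {
  "rows": [
    [0.4,-1,0,-0.02],
    [0.4,-1,0,0],
    [0,-0.8,0,0],
    [0,-0.5,0,0],
    [0,-0.4,0,0],
    [0,-0.4,0,0],
    [0,-0.4,0,0],
    [0,-0.4,0,0]
  ]
}}

```text
t: 3.07
eef_pos: [0.5912, -0.0717, 0.1321]
orientation: [[0.962, 0.271, -0.006], [0.271, -0.963, 0.0], [-0.006, -0.002, -1.0]]
contact_force: [3.4, -5.1, -2.1]
opening: 0.006
```

```bash
cat >> h.py <<'E'
a=np.deg2rad(15.6);X=np.array([np.cos(a),np.sin(a)]);Y=np.array([-np.sin(a),np.cos(a)])
def knob(d):
    p=d['pixels'].astype(int);m=((p[...,0]>120)&(p[...,1]<.55*p[...,0])&(p[...,2]<.55*p[...,0])).astype(np.uint8)
    m[:150]=0;m[280:]=0;m[:,:200]=0;m[:,400:]=0
    k,l,st,c=cv2.connectedComponentsWithStats(m);i=1+np.argmax(st[1:,4])
    P=cloud(d)[l==i];z=np.percentile(P[:,2],80);t=P[P[:,2]>z-.006][:,:2].mean(0)*1000
    return st[i,4],c[i].round(1),round(z,3),'x %.1f s %.1f'%(t@X,t@Y),'q from s %.1f mm'%(t@Y+210)
def now():
    from plant import read_state,snapshot
    d=snapshot('scene');r=read_state();e=r['eef_pos']*1000
    print(round(r['t'],2),'tool x %.1f s %.1f z %.0f'%(e[:2]@X,e[:2]@Y,e[2]),'F along',round(r['contact_force'][:2]@Y,1),knob(d));return d
E
python3 -c "
from h import *
print(knob(dict(np.load('scene0.npz'))));now()"
```

```text
(np.int32(79), array([259.3, 226.2]), np.float64(0.105), 'x 619.1 s -188.9', 'q from s 21.1 mm')
3.12 tool x 550.2 s -226.9 z 132 F along -2.4 (np.int32(79), array([260.9, 227.4]), np.float64(0.105), 'x 618.7 s -183.4', 'q from s 26.6 mm')
```

Contact made; the knob moved about 5 mm, so q ≈ 26 mm. I'll push on in small steps.

>>> {"op": "play_rows", "data": {
  "rows": [
    [0,-0.5,0.1,0],
    [0,-0.5,0.1,0],
    [0,-0.5,0.1,0],
    [0,-0.5,0,0],
    [0,-0.5,0,0]
  ]
}}

```text
t: 3.53
eef_pos: [0.5858, -0.0513, 0.1312]
orientation: [[0.964, 0.265, -0.001], [0.265, -0.964, -0.005], [-0.003, 0.004, -1.0]]
contact_force: [2.3, -4.9, -0.6]
opening: 0.005
```

```bash
python3 -c "
from h import *
now()"
```

```text
3.58 tool x 550.5 s -205.3 z 131 F along -2.1 (np.int32(78), array([266.9, 232.4]), np.float64(0.105), 'x 618.5 s -161.8', 'q from s 48.2 mm')
```

>>> {"op": "play_rows", "data": {
  "rows": [
    [0,-0.4,0,0],
    [0,-0.4,0,0],
    [0,-0.3,0,0]
  ]
}}

```text
t: 3.83
eef_pos: [0.5826, -0.0397, 0.1312]
orientation: [[0.964, 0.265, -0.001], [0.265, -0.964, -0.005], [-0.002, 0.004, -1.0]]
contact_force: [0.8, -1.6, 0.3]
opening: 0.005
```

```bash
python3 -c "
from h import *
now()"
```

```text
3.88 tool x 550.5 s -193.8 z 131 F along 0.8 (np.int32(82), array([270.3, 235.3]), np.float64(0.105), 'x 626.4 s -141.9', 'q from s 68.1 mm')
```

>>> {"op": "play_rows", "data": {
  "rows": [
    [0,-0.3,0,0]
  ]
}}

```text
t: 3.97
eef_pos: [0.5812, -0.0354, 0.1308]
orientation: [[0.964, 0.266, -0.002], [0.266, -0.964, -0.003], [-0.003, 0.003, -1.0]]
contact_force: [3.1, -8.1, -0.2]
opening: 0.008
```

```bash
python3 -c "
from h import *
now()"
```

```text
4.02 tool x 550.4 s -189.8 z 131 F along -3.3 (np.int32(82), array([271.5, 236.6]), np.float64(0.103), 'x 626.6 s -137.8', 'q from s 72.2 mm')
```

The force dip and the knob dropping show the pin fell into notch 1. I'm pushing it out gently.

>>> {"op": "play_rows", "data": {
  "rows": [
    [0,-0.3,0,0]
  ]
}}

```text
t: 4.1
eef_pos: [0.5807, -0.0335, 0.1308]
orientation: [[0.964, 0.266, -0.002], [0.266, -0.964, -0.005], [-0.003, 0.005, -1.0]]
contact_force: [5.1, -10.1, -0.4]
opening: 0.008
```

>>> {"op": "play_rows", "data": {
  "rows": [
    [0,-0.3,0,0]
  ]
}}

```text
t: 4.18
eef_pos: [0.5803, -0.032, 0.1309]
orientation: [[0.964, 0.265, -0.001], [0.265, -0.964, -0.007], [-0.002, 0.007, -1.0]]
contact_force: [3.1, -6.6, -0.6]
opening: -0.002
```

```bash
sed -i "s/return st\[i,4\]/g=ray(d,c[i],.1)[0][:2]*1000\n    return 'fixed-z s %.1f'%(g@Y),st[i,4]/" h.py; python3 -c "
from h import *
print(knob(dict(np.load('scene0.npz'))));now()"
```

```text
('fixed-z s -188.8', np.int32(79), array([259.3, 226.2]), np.float64(0.105), 'x 619.1 s -188.9', 'q from s 21.1 mm')
4.23 tool x 550.3 s -186.3 z 131 F along -6.1 ('fixed-z s -141.3', np.int32(84), array([272.6, 237.1]), np.float64(0.105), 'x 619.3 s -141.6', 'q from s 68.4 mm')
```

Out of notch 1 (knob z back to 0.105). I'll advance toward notch 2.

>>> {"op": "play_rows", "data": {
  "rows": [
    [0,-0.3,0,0],
    [0,-0.3,0,0]
  ]
}}

```text
t: 4.4
eef_pos: [0.5791, -0.0277, 0.1309]
orientation: [[0.965, 0.263, 0.0], [0.263, -0.965, -0.009], [-0.002, 0.008, -1.0]]
contact_force: [2.0, -3.1, 0.3]
opening: 0.009
```

```bash
python3 -c "
from h import *
now()"
```

```text
4.45 tool x 550.3 s -181.6 z 131 F along -2.9 ('fixed-z s -137.0', np.int32(83), array([273.9, 238.1]), np.float64(0.105), 'x 619.3 s -137.1', 'q from s 72.9 mm')
```

>>> {"op": "play_rows", "data": {
  "rows": [
    [0,-0.25,0,0]
  ]
}}

```text
t: 4.53
eef_pos: [0.5784, -0.0251, 0.1308]
orientation: [[0.965, 0.263, 0.0], [0.263, -0.965, -0.009], [-0.002, 0.008, -1.0]]
contact_force: [2.4, -4.7, 0.2]
opening: 0.005
```

>>> {"op": "play_rows", "data": {
  "rows": [
    [0,-0.2,0,0]
  ]
}}

```text
t: 4.62
eef_pos: [0.5778, -0.0231, 0.1308]
orientation: [[0.965, 0.263, 0.0], [0.263, -0.965, -0.009], [-0.002, 0.009, -1.0]]
contact_force: [0.9, -4.1, 1.3]
opening: 0.005
```

```bash
python3 -c "
from h import *
now()"
```

```text
4.67 tool x 550.4 s -177.1 z 131 F along -4.2 ('fixed-z s -132.0', np.int32(83), array([275.2, 239.3]), np.float64(0.106), 'x 627.1 s -123.4', 'q from s 86.6 mm')
```

>>> {"op": "play_rows", "data": {
  "rows": [
    [0,-0.2,0,0]
  ]
}}

```text
t: 4.75
eef_pos: [0.5772, -0.021, 0.1308]
orientation: [[0.965, 0.263, 0.0], [0.263, -0.965, -0.009], [-0.002, 0.009, -1.0]]
contact_force: [1.1, -4.9, 0.9]
opening: 0.005
```

>>> {"op": "play_rows", "data": {
  "rows": [
    [0,-0.2,0,0]
  ]
}}

```text
t: 4.83
eef_pos: [0.5767, -0.0189, 0.1308]
orientation: [[0.965, 0.263, 0.0], [0.263, -0.965, -0.009], [-0.002, 0.009, -1.0]]
contact_force: [0.7, -4.4, 1.8]
opening: 0.006
```

```bash
python3 -c "
from h import *
now()"
```

```text
4.88 tool x 550.4 s -172.6 z 131 F along -2.3 ('fixed-z s -127.6', np.int32(84), array([276.5, 240.3]), np.float64(0.105), 'x 635.3 s -111.4', 'q from s 98.6 mm')
```

>>> {"op": "play_rows", "data": {
  "rows": [
    [0,-0.15,0,0]
  ]
}}

```text
t: 4.97
eef_pos: [0.5761, -0.0168, 0.1308]
orientation: [[0.965, 0.263, 0.0], [0.263, -0.965, -0.008], [-0.002, 0.008, -1.0]]
contact_force: [1.0, -2.5, 0.9]
opening: 0.001
```

```bash
python3 -c "
from h import *
now()"
```

```text
5.02 tool x 550.4 s -170.1 z 131 F along 0.7 ('fixed-z s -125.7', np.int32(83), array([277. , 240.7]), np.float64(0.106), 'x 618.6 s -126.0', 'q from s 84.0 mm')
```

>>> {"op": "play_rows", "data": {
  "rows": [
    [0,0,0,0],
    [0,0,0,0]
  ]
}}

```text
t: 5.18
eef_pos: [0.5753, -0.014, 0.1305]
orientation: [[0.964, 0.265, -0.001], [0.265, -0.964, -0.006], [-0.003, 0.006, -1.0]]
contact_force: [-0.9, 0.5, -0.1]
opening: 0.003
```

```bash
python3 -c "
from h import *
d=now();cv2.imwrite('pics/s2.png',cv2.resize(d['pixels'][190:290,220:350,::-1],None,fx=6,fy=6,interpolation=2))"
```

```text
5.23 tool x 550.3 s -168.1 z 131 F along 0.2 ('fixed-z s -120.4', np.int32(84), array([278.1, 242.4]), np.float64(0.102), 'x 619.3 s -121.4', 'q from s 88.6 mm')
```

View pics/s2.png

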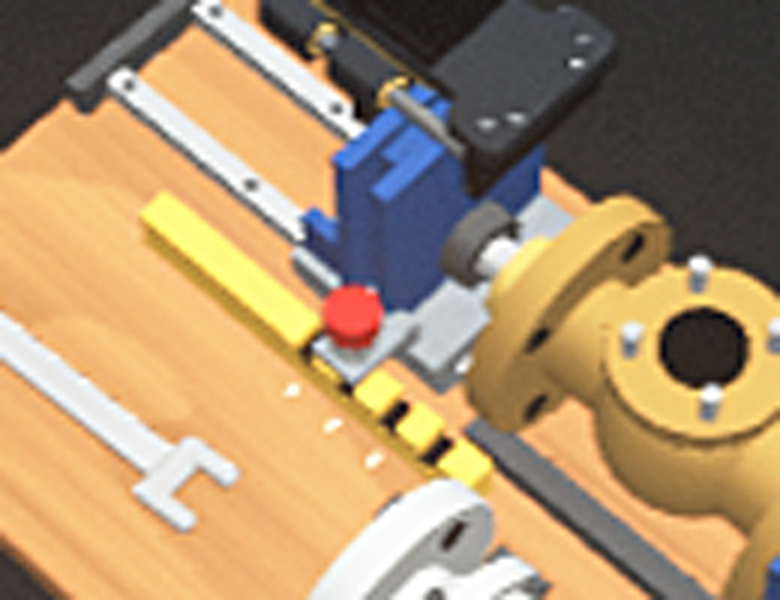

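The knob has dropped 3 mm (0.105 to 0.102) and the push force has vanished. Two open notches are still visible ahead (crop 397,412 and 437,450), so the pin is in notch 2, and a gap shows between pad and flange. I'm retreating straight back, then up.

>>> {"op": "play_rows", "data": {
  "rows": [
    [0,0.4,0,0],
    [0,1,0,0],
    [0,1.2,0,0],
    [0,1.2,0,0],
    [0,1,-1,0],
    [0,0.5,-3,0],
    [0,0.5,-3,0],
    [0,2,-3,0],
    [0,4,0,0],
    [0,4,0,0],
    [0,4,0,0],
    [0,4,0,0]
  ]
}}

```text
t: 6.23
eef_pos: [0.6412, -0.2518, 0.2431]
orientation: [[0.962, 0.274, 0.001], [0.274, -0.962, -0.005], [-0.0, 0.005, -1.0]]
contact_force: [0.3, 0.5, 0.5]
opening: 0.004
```

>>> {"op": "play_rows", "data": {
  "rows": [
    [0,4,0,0],
    [0,4,0,0],
    [0,0,0,0],
    [0,0,0,0],
    [0,0,0,0]
  ]
}}

```text
t: 6.65
eef_pos: [0.6583, -0.3492, 0.2438]
orientation: [[0.966, 0.257, -0.001], [0.257, -0.966, -0.011], [-0.004, 0.011, -1.0]]
contact_force: [-0.6, -0.5, -0.5]
opening: 0.006
```

```bash
python3 - <<'E'
from h import *
from plant import *
now();t=snapshot('top');P=cloud(t);H=hsv(t)
m=(cv2.inRange(H,(105,120,50),(125,255,255))>0)&(P[...,2]>.155)&(P[...,2]<.18)
q=(P[m][:,:2]*1000).astype(np.float32);r=cv2.minAreaRect(q);c=np.array(r[0]);print('post',r,'q',c@Y-16+112+128)
cv2.imwrite('pics/end.png',cv2.resize(t['pixels'][115:280,170:375,::-1],None,fx=3.8,fy=3.6,interpolation=2))
print(read_state()['contact_force'],np.abs(read_state()['joint_vel']).max())
E
```

```text
6.7 tool x 540.5 s -512.7 z 244 F along -0.7 ('fixed-z s -119.6', np.int32(84), array([278.5, 242.4]), np.float64(0.102), 'x 626.6 s -113.8', 'q from s 96.2 mm')
post ((563.6417236328125, 12.91823959350586), (99.68719482421875, 31.002172470092773), 14.843825340270996) q 84.86793359477315
[ 1.32797139 -0.2407842   0.41434289] 0.01827135727451782
```

View pics/end.png

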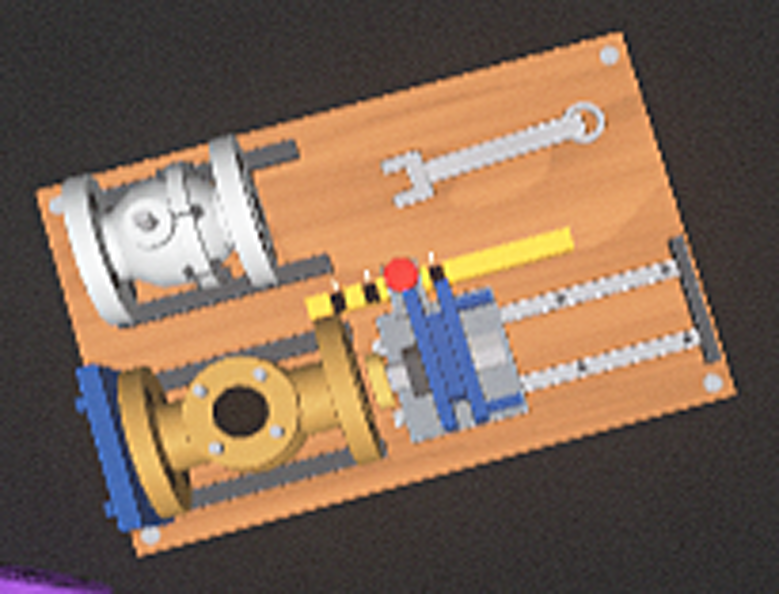

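The knob (400,274) covers notch 2, with notch 1 open behind it and notches 3 and 4 open ahead. The post gives q = 84.9 mm, the valves and spanner look unmoved, and the robot is clear. I'm handing in.

```bash
python3 -c "
from plant import *
print(hand_in())"
```

```text
the job is handed in; nothing more can be done
None
```

The tailstock is seated in the second notch (0.085 m), the last one clear of the ochre valve that lies in the working bed. I pushed the rear of the blue post with the shut fingertips, through the first notch and into the second, then backed well clear and handed in at about 6.7 s.

**Checks that agreed:**
- The top camera put the travel at 84.9 mm.
- The red knob sits about 3 mm lower than when it rode on the bar (0.102 m against 0.105 m).
- The push force fell to about zero when the pin dropped.
- The last picture shows the knob over the second notch, with the others open. Both valves and the spanner look unmoved, judged by eye. The grease tin and stud were outside that picture, and the arm felt no contact near them.

**Check that disagreed:** the knob position from the scene camera's depth jumped about, giving 84 to 99 mm near the end, with 96 mm as the last reading. The same pixels cast onto a fixed height gave about 90 mm, which reads a few millimetres high once the knob has dropped. I relied on the top camera and the notch picture instead.

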